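# Slip the yellow cassette into the packed organiser and shut its slide-top

## Robot

A 7-joint arm with a two-finger parallel gripper is mounted at the origin on the work surface. World frame = base frame: x ahead of the robot, y to its left, z up, the work surface at z = 0. Lengths are in m, angles in rad, forces in N, time in s.
With the tool pointing down it reaches from about 0.4 to 0.85 m from the base axis. Payload 10.4 kg.
Tool frame: the origin (TCP) lies midway between the tips of the shut fingers; the grasp point (between the pads) lies manip.hold_point_z behind it (manip.hold_point_z is the distance from the TCP to the grasp point, in m); z points along the fingers, y is the line along which they close (so a half turn about z gives the same grasp; the last joint's range is limited). The gripper opens to 87 mm and grips with 3 to 60 N. Pads are 19 mm wide; open, the fingers measure 117 mm over their backs; the gripper's body (75 mm by 190 mm) begins 51 mm behind the grasp point.
Start: joints at [-1.337, 0.332, -0.065, 1.46, 0.022, 1.35, -0.088], TCP at [0.159, 0.605, 0.223] pointing down, gripper open.
Joint ranges: [-2.6, 2.6], [-0.5, 2.12], [-1.47, 1.34], [0.16, 2.42], [-1.27, 4.41], [0.06, 2.06], [-2.6, 2.6]. Speed limits (rad/s): [2.22, 2.22, 2.79, 2.79, 3.14, 3.14, 3.14].

## Interface

Orientations are given as a 3x3 rotation matrix whose columns are the frame's x, y, z axes.
In Python, from workcell import manip gives the robot as it stands. The module is installed in compiled form; this text tells all that it offers.
- The arm moves only by the tool arm_command, never from a script. Its argument "commands" is a list of rows, each a list of 7 numbers: the shift along the tool's x, y, z in cm, then the turn, a rotation vector about the tool's x, y, z in degrees, then the finger opening in cm, from 0 to 8.7. In form: [[x, y, z, ax, ay, az, gripper], ...]. A call has 1 to 5 rows; each row shifts and turns the commanded pose from where the row before left it, along the tool's axes as they then stand; what a row does not reach is not made up. A row lasts 1/10 s, in which the tool goes at most 50 mm and 8.59 degrees, less where a joint would pass 70% of its speed; a pose out of reach is approached as far as the arm can. A call is refused whole if a number of a shift passes 5 or a number of a turn 8.59, either way. A call with a gripper value outside its range is refused whole. The fingers move at their own pace and stop on an object; "grip_force" is the grip in N (left out, the last holds). Time passes only in rows, so rows that do not move let the fingers close. It gives the time, the measured TCP pose, the force, the opening and the grip force at its end, in the units of the state.
- manip.get_state(): the state, without advancing time (a new reading comes with each control period).
- manip.get_image(name): name is "scene" or "top"; returns a dict with "frame" (400x640x3 uint8, red, green, blue), "K" (3x3 intrinsics, pixels), "distortion" ([k1, k2, p1, p2, k3] as OpenCV has them; the pictures are not rectified), "extrinsics" (4x4, takes a point from camera to world coordinates). Camera axes: x right, y down, z forward; pixel columns grow to the right and rows downward; lengths in m; the calibration is good to about 2 mm. A picture is of the moment at which its call begins. There is no depth.
- manip.finish_job(): hands the job in; it is judged then, once.
Trained networks look in the newest picture that a camera, given by its name, has taken for a name from the list of things; names that differ only in an ending like _2 or _b are one class to them, and where a whole thing is asked for, a point or a joint stands for the part that bears it (a point fixed in the world has none). Each returns a list of dicts, best first, with "score" (0 to 1); they miss things now and then, are a little off and sometimes report something else, mostly with a low value. They report only what shows in the picture. A call takes as long as a camera call. They do not tell look-alikes from the thing itself.
- manip.recognise(query, camera): "location" ([row, column] in pixels, amid what is visible of it).
- manip.silhouettes(query, camera): "pixels" (400x640 bool, what is visible of it) and "location" ([row, column] in pixels, amid what is visible of it).
The state is a dict: "t": time; "q": joint angles; "qd": joint speeds; "tau": joint torques, N m; "position": TCP position; "orientation": TCP orientation; "contact_force": force on the tool from outside, world axes, zero at the start; "ft_torque": the same for the moment, N m; "grip_width": finger opening in m; "gripper_force": force on a finger pad.
Only numpy, scipy, OpenCV 4.12 (cv2) and the standard library are available. Lean on these libraries where they do the work, as an engineer would, in place of code of your own. Each camera call takes 0.05 s, during which the arm holds its last target. There are 200 camera calls.

## Task

Put the yellow cassette into the clear organiser's row, upright between the orange and the blue cassette: slide the lid well open, nudge the cassettes in the row apart without lifting them out, and lower the yellow one in until it stands on the floor. Then push the lid fully home over its end ridge, and leave the other things on the trolley standing where they are.

Things in the scene. Friction and masses are not known exactly. Their poses are not given: they have to be found in the camera images.
- organiser: fixed clear box 285x122x97 mm. Origin: underside, centre of cassette bay; z up; lid opens to +x, along the row. Bay inside x -66..66, y -52..52 mm, floor 4 mm up; partition at x 66..70, 80 high; then an empty divided bay to x 215 (the lid parks over it; inside x 70..211). Lipped rails along both long walls, tops 97 up, leave a mouth y -50..50 and hold the lid in grooves; end wall x -70, 97 high
- lid (a joint): smoked sliding lid, m: 0 shut, 0.14 fully open. At q its plate covers the organiser's x from q-66 to q+68 mm; top 91 mm above the trolley. Slides with about 1.2 N; over the last 21 mm of closing its white front bar must be forced over a sprung ridge (about 10 N), which then snaps into the lid's groove and holds it shut
- lid_bar (a point): centre (102 mm up) of the black pull bar on the lid, moving with it: 12 mm thick (organiser x), 70 mm long (y), from 91 to 113 mm above the trolley; at the organiser's x = lid joint value, y = 0. Either side can be pushed
- yellow_mid (a point): yellow refill cassette: block 30 mm thick (its x), 90 wide (y), 50 tall; centred on it an upright fin 8 mm thick (x), 40 long (y), 24 tall; 74 tall in all, about 0.18 kg. Point: its centre, 37 mm above its underside; z up. Stands upright on the trolley beside the organiser at first. Either way round will do in the row
- orange_mid (a point): orange refill cassette: block 30 mm thick (its x), 90 wide (y), 50 tall; centred on it an upright fin 8 mm thick (x), 40 long (y), 24 tall; 74 tall in all, about 0.18 kg. Point: its centre, 37 mm above its underside; z up. Stands loose in the row, its x along the row; pushed on the fin just above the block it slides upright (under 2 N); at one end of the row, either end
- blue_mid (a point): blue refill cassette: block 30 mm thick (its x), 90 wide (y), 50 tall; centred on it an upright fin 8 mm thick (x), 40 long (y), 24 tall; 74 tall in all, about 0.18 kg. Point: its centre, 37 mm above its underside; z up. Stands loose in the row, its x along the row; pushed on the fin just above the block it slides upright (under 2 N); the middle one of three
- green_mid (a point): green refill cassette: block 30 mm thick (its x), 90 wide (y), 50 tall; centred on it an upright fin 8 mm thick (x), 40 long (y), 24 tall; 74 tall in all, about 0.18 kg. Point: its centre, 37 mm above its underside; z up. Stands loose in the row, its x along the row; pushed on the fin just above the block it slides upright (under 2 N); at the row's other end. Gaps 4 to 23 mm at first
- spray: bystander: navy spray bottle with white trigger head, 74 mm across, 225 mm tall; origin at its underside
- brush: bystander: orange scouring brush lying bristles down, 150 x 55 mm, 70 mm tall with its handle; origin at its underside
- glassbottle: bystander: small amber glass bottle with black twist cap, 52 mm across, 110 mm tall; origin at its underside
- scoop: bystander: blue measuring cup, 72 mm across, 60 mm tall; origin at its underside
- soap: bystander: white soap bar, 95 x 60 x 32 mm; origin at its underside
Not all that is in view belongs to the job. Leave any turquoise look-alike of the part that bears orange_mid alone.

How it is judged:
On the way, in this order (a step that is already met when the one before it is completed fails the run):
1. the yellow cassette stands in the row between the orange and the blue one, with the lid still open (z of yellow_mid in the frame of organiser between 0.035 and 0.047 m and angle between each of yellow_mid, orange_mid, blue_mid, green_mid's own z axis and vertical below 0.15 rad and x of yellow_mid in the frame of organiser between -0.06 and 0.06 m and y of yellow_mid in the frame of organiser between -0.02 and 0.02 m and z of orange_mid in the frame of organiser between 0.035 and 0.047 m and x of orange_mid in the frame of organiser between -0.06 and 0.06 m and y of orange_mid in the frame of organiser between -0.02 and 0.02 m and z of blue_mid in the frame of organiser between 0.035 and 0.047 m and x of blue_mid in the frame of organiser between -0.06 and 0.06 m and y of blue_mid in the frame of organiser between -0.02 and 0.02 m and z of green_mid in the frame of organiser between 0.035 and 0.047 m and x of green_mid in the frame of organiser between -0.06 and 0.06 m and y of green_mid in the frame of organiser between -0.02 and 0.02 m and distance between yellow_mid and orange_mid below 0.047 m and distance between yellow_mid and blue_mid below 0.047 m and distance between orange_mid and blue_mid above 0.055 m and distance between blue_mid and green_mid below 0.047 m and value of joint lid above 0.03 m), for 0.2 s.
2. the lid is fully home (value of joint lid below 0.003 m), for 0.2 s.
At the end, for the whole second after the job is handed in: lid within 3 mm of fully shut; all four cassettes upright (0.15 rad) on the cassette bay's floor (6 mm); yellow between orange and blue, next to both (centres under 47 mm apart; orange to blue over 55 mm), green still next to blue (under 47 mm) (z of yellow_mid in the frame of organiser between 0.035 and 0.047 m and angle between each of yellow_mid, orange_mid, blue_mid, green_mid's own z axis and vertical below 0.15 rad and x of yellow_mid in the frame of organiser between -0.06 and 0.06 m and y of yellow_mid in the frame of organiser between -0.02 and 0.02 m and z of orange_mid in the frame of organiser between 0.035 and 0.047 m and x of orange_mid in the frame of organiser between -0.06 and 0.06 m and y of orange_mid in the frame of organiser between -0.02 and 0.02 m and z of blue_mid in the frame of organiser between 0.035 and 0.047 m and x of blue_mid in the frame of organiser between -0.06 and 0.06 m and y of blue_mid in the frame of organiser between -0.02 and 0.02 m and z of green_mid in the frame of organiser between 0.035 and 0.047 m and x of green_mid in the frame of organiser between -0.06 and 0.06 m and y of green_mid in the frame of organiser between -0.02 and 0.02 m and distance between yellow_mid and orange_mid below 0.047 m and distance between yellow_mid and blue_mid below 0.047 m and distance between orange_mid and blue_mid above 0.055 m and distance between blue_mid and green_mid below 0.047 m and value of joint lid below 0.003 m); the robot touches nothing.
It fails at once if a bystander is shoved more than 40 mm or tipped over (distance of any of spray, brush, glassbottle, scoop, soap from where it was at the start of the episode above 0.04 m or angle between any of spray, brush, glassbottle, scoop, soap's own z axis and vertical above 0.5 rad).
It fails at once if a cassette of the row is lifted out of the organiser (z of any of orange_mid, blue_mid, green_mid in the frame of organiser above 0.08 m).
It also fails if it takes over 64 s, if anything falls off the work surface, if the arm or the gripper's body presses on something with over 40 N, if the wrist force passes 120 N, or if a joint passes its speed limit or range.

## Working session

There is one attempt and no reset: what is moved stays moved. The work goes in short steps, Python scripts to look and compute and a tool call to move; the robot and the scene stay as the last step left them, time stands still between calls to the robot, and variables do not carry over. Pictures are saved under pics/ and viewed, at most 10 in all, crops included, and the job is handed in when it is done.

Besides the shell and the picture viewer there is one more tool, called by a JSON object that holds its "name" and its "arguments", one argument or row to a line. arm_command: Moves the arm, as the interface text tells. Its arguments: {"type":"object","properties":{"commands":{"type":"array","items":{"type":"array","items":{"type":"number"}}},"grip_force":{"type":"number"}},"required":["commands"]}

```bash
mkdir -p pics
cat > h.py <<'E'
import numpy as np, cv2
from workcell import manip
def grab(n):
    im=manip.get_image(n); return im
def save(im,f,crop=None,s=1):
    a=im["frame"][:,:,::-1]
    if crop: r0,r1,c0,c1=crop; a=a[r0:r1,c0:c1]
    if s!=1: a=cv2.resize(a,None,fx=s,fy=s,interpolation=cv2.INTER_CUBIC)
    cv2.imwrite("pics/"+f,a)
def back(im,rc,z):
    K=np.array(im["K"]);d=np.array(im["distortion"]);E=np.array(im["extrinsics"])
    p=cv2.undistortPoints(np.array([[[rc[1],rc[0]]]],float),K,d)[0,0]
    r=E[:3,:3]@np.array([p[0],p[1],1]);o=E[:3,3]
    return o+r*(z-o[2])/r[2]
def proj(im,P):
    K=np.array(im["K"]);d=np.array(im["distortion"]);E=np.linalg.inv(np.array(im["extrinsics"]))
    rv=cv2.Rodrigues(E[:3,:3])[0]
    u=cv2.projectPoints(np.array(P,float).reshape(-1,1,3),rv,E[:3,3],K,d)[0][:,0]
    return u[:,::-1]
E
python3 - <<'E'
from h import *
print(manip.hold_point_z)
s=manip.get_state();print(s["t"],s["position"],s["orientation"],s["grip_width"])
ims={c:grab(c) for c in("scene","top")}
for c in ims:
    save(ims[c],c+"0.png",s=1.25);print(c,np.round(ims[c]["extrinsics"],3).tolist(),ims[c]["K"])
    for q in("organiser","lid","lid_bar","yellow_mid","orange_mid","blue_mid","green_mid","spray","brush","glassbottle","scoop","soap"):
        print(c,q,[(np.round(d["location"]).tolist(),round(d["score"],2),) for d in manip.recognise(q,c)[:4]])
E
```

```text
0.0187
0.0 [0.15864149 0.60411653 0.22174849] [[-9.67220294e-01  2.53938618e-01 -2.85232998e-04]
 [ 2.53938763e-01  9.67219232e-01 -1.43587282e-03]
 [-8.87407183e-05 -1.46123704e-03 -9.99998928e-01]] 0.08724186521010134
scene [[0.683, 0.578, -0.447, 1.138], [0.731, -0.527, 0.434, -0.586], [0.016, -0.623, -0.782, 1.111], [0.0, 0.0, 0.0, 1.0]] [[478.76946139   0.         312.61761402]
 [  0.         478.76946139 195.60505092]
 [  0.           0.           1.        ]]
scene organiser [([193.0, 322.0], 0.84), ([123.0, 354.0], 0.38)]
scene lid [([186.0, 318.0], 0.85), ([287.0, 273.0], 0.6), ([207.0, 207.0], 0.36)]
scene lid_bar [([189.0, 320.0], 0.64), ([210.0, 297.0], 0.58)]
scene yellow_mid [([289.0, 207.0], 0.62), ([208.0, 298.0], 0.25)]
scene orange_mid [([249.0, 240.0], 0.91), ([209.0, 288.0], 0.62), ([207.0, 209.0], 0.62), ([208.0, 301.0], 0.61)]
scene blue_mid [([289.0, 209.0], 0.33)]
scene green_mid []
scene spray []
scene brush [([140.0, 410.0], 0.66)]
scene glassbottle [([208.0, 207.0], 0.68), ([125.0, 352.0], 0.49)]
scene scoop [([125.0, 352.0], 0.73), ([195.0, 322.0], 0.39)]
scene soap [([177.0, 425.0], 0.74)]
top [[0.022, -0.991, 0.133, 0.438], [-1.0, -0.019, 0.025, -0.015], [-0.022, -0.134, -0.991, 1.005], [0.0, 0.0, 0.0, 1.0]] [[420.63467892   0.         317.89096326]
 [  0.         420.63467892 196.39460329]
 [  0.           0.           1.        ]]
top organiser [([204.0, 302.0], 0.95)]
top lid [([199.0, 314.0], 0.86), ([208.0, 360.0], 0.55)]
top lid_bar [([202.0, 312.0], 0.68)]
top yellow_mid [([205.0, 482.0], 0.75)]
top orange_mid [([209.0, 362.0], 0.94), ([216.0, 433.0], 0.91)]
top blue_mid []
top green_mid []
top spray [([135.0, 455.0], 0.84)]
top brush [([200.0, 158.0], 0.73)]
top glassbottle [([289.0, 420.0], 0.67)]
top scoop [([265.0, 186.0], 0.59)]
top soap [([144.0, 190.0], 0.74), ([202.0, 302.0], 0.42)]
```

View pics/scene0.png

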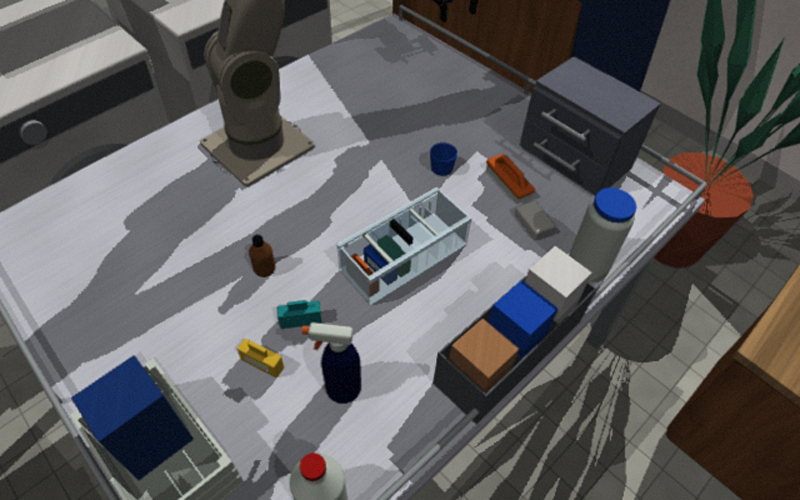

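View pics/top0.png

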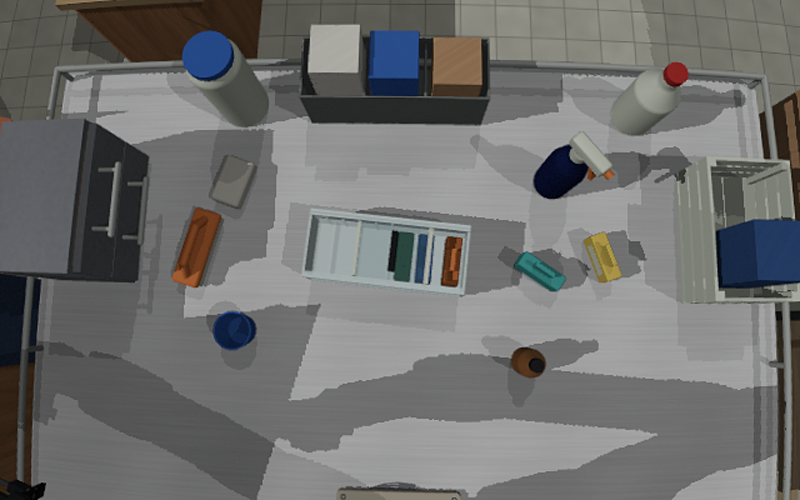

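The top view shows the organiser (centre about row 200, col 310), the bay with orange at its right end, blue and green partly under a partly open lid, yellow at (205,482) and a turquoise look-alike at (216,433). The one at (205,482) is the yellow cassette. Next I'll enlarge this area to confirm it and measure.

Run:
```python
from h import *
im=grab("top"); save(im,"crop1.png",(160,245,235,505),2.96)
np.savez("top0.npz",**{k:np.array(im[k]) for k in im})
```

```text
(no output)
```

View pics/crop1.png

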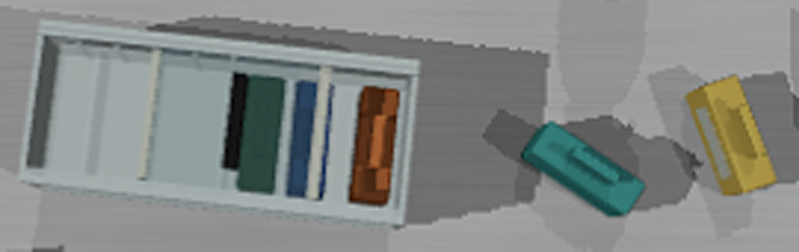

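The crop confirms it: yellow is at crop (731,135), i.e. px (205,482), and turquoise at (585,168) is left alone. The lid is partly open, with its front bar at crop col 322 and its pull bar at col 235. Next I'll fit the poses.

```bash
cat >> h.py <<'E'
from scipy.optimize import minimize, least_squares
def T(x,y,a,P):
    c,s=np.cos(a),np.sin(a);P=np.asarray(P,float)
    return np.c_[x+c*P[:,0]-s*P[:,1],y+s*P[:,0]+c*P[:,1],P[:,2]]
def box(hx,hy,z0,z1): return np.array([[i*hx,j*hy,z] for i in(-1,1) for j in(-1,1) for z in(z0,z1)])
def cassmask(im,p,z=0):
    m=np.zeros((1600,2560),np.uint8)
    for B in(box(.015,.045,z,z+.05),box(.004,.02,z+.05,z+.074)):
        u=proj(im,T(*p,B))[:,::-1]*4+1.5
        cv2.fillConvexPoly(m,cv2.convexHull(np.round(u).astype(np.int32)),1)
    return cv2.resize(m.astype(np.float32),(640,400),interpolation=cv2.INTER_AREA)
def fitcass(im,mask,z=0):
    r,c=np.nonzero(mask);p0=back(im,(r.mean(),c.mean()),z+.03)
    f=lambda p:np.abs(cassmask(im,(p[0],p[1],p[2]),z)-mask).sum()/mask.sum()
    best=None
    for a in np.arange(0,np.pi,np.pi/12):
        o=minimize(f,[p0[0],p0[1],a],method="Nelder-Mead",options=dict(initial_simplex=[[p0[0]+dx,p0[1]+dy,a+da] for dx,dy,da in((0,0,0),(.01,0,0),(0,.01,0),(0,0,.15))],xatol=1e-4,fatol=1e-4))
        if best is None or o.fun<best.fun: best=o
    return best.x,best.fun
E
python3 - <<'E'
from h import *
im=grab("top")
px=np.array([(40,22),(420,62),(404,226),(20,182)])/2.96+[235,160]
# organiser corners (x,y): image right = -x end ; +x_org = image left = world +y
loc=np.array([[.215,.061,.097],[-.07,.061,.097],[-.07,-.061,.097],[.215,-.061,.097]])
# image top = world +x ; with x_org=+y world, y_org=-x world -> image top is y_org=-.061
loc[:,1]*=-1
g=lambda p:(proj(im,T(*p,loc))-px[:,::-1]).ravel()
o=least_squares(g,[.45,0,1.5]);p=o.x
print("org",p,np.degrees(p[2]),o.fun.round(1))
Ri=lambda P:T(0,0,-p[2],np.c_[P[0]-p[0],P[1]-p[1],P[2]])[0]
for n,(cx,cy),z in(("lidbar l",(225,120),.113),("lidbar r",(240,120),.113),("front bar",(322,130),.09),("greenR",(278,135),.054),("greenL",(245,135),.054),("blueR",(318,135),.054),("blueL",(293,135),.054),("orL",(354,145),.054),("orR",(392,145),.054),("orfin",(375,145),.078)):
    print(n,(Ri(back(im,(cy/2.96+160,cx/2.96+235),z))*1000).round())
for c in("top","scene"):
    i2=grab(c)
    for d in manip.silhouettes("yellow_mid",c)[:1]:
        print(c,d["score"],d["location"],d["pixels"].sum(),fitcass(i2,d["pixels"].astype(np.float32)))
E
```

```text
org [ 0.54263023 -0.04651775  1.48048464] 84.82552150901643 [-0.3  0.1 -0.1  0.2  0.   0.3  0.3 -0.6]
lidbar l [ 68.  -0. 113.]
lidbar r [ 57.  -1. 113.]
front bar [-3. -3. 90.]
greenR [29. -0. 54.]
greenL [54.  3. 54.]
blueR [-1. -3. 54.]
blueL [18. -1. 54.]
orL [-30.   1.  54.]
orR [-59.  -2.  54.]
orfin [-44.   2.  78.]
top 0.91 [203.8, 481.2] 733 (array([ 0.5560188 , -0.37863453,  1.92911588]), np.float64(0.08918827027082443))
scene 0.74 [289.8, 207.0] 647 (array([ 0.55418038, -0.37818242,  1.90702061]), np.float64(0.09292890131473541))
```

```bash
cat >> h.py <<'E'
O=np.array([.5426,-.0465]);YAW=1.4805
def org(x,y=0): return O+np.array([np.cos(YAW)*x-np.sin(YAW)*y,np.sin(YAW)*x+np.cos(YAW)*y])
def plan(xy,z,yaw,g,n=None,start=None):
    "rows to go from measured pose to xy,z with tool x at yaw"
    s=manip.get_state()
    if start is None: p=np.array(s["position"]);R=np.array(s["orientation"]);ph=np.arctan2(R[1,0],R[0,0])
    else: p=np.array(start[:3]);ph=start[3]
    d=np.r_[xy,z]-p; da=(yaw-ph+np.pi)%(2*np.pi)-np.pi
    n=n or int(max(np.ceil(np.linalg.norm(d)/.05),np.ceil(abs(np.degrees(da))/8.5),1))
    print("t",round(s["t"],2),"d mm",(d*1000).round(1),"dyaw",np.degrees(da).round(1),"F",np.round(s["contact_force"],1),"q",np.round(s["q"],2))
    for i in range(n):
        f=ph+da*i/n; k=d/n*100
        print([round(float(v),2) for v in(k[0]*np.cos(f)+k[1]*np.sin(f),k[0]*np.sin(f)-k[1]*np.cos(f),-k[2],0,0,-np.degrees(da)/n,g)])
E
python3 - <<'E'
from h import *
plan(org(.028),.215,YAW,0)
im=grab("top");
for q,rc,z in(("spraybase top",(150,436),.0),("spray body",(140,445),.1),("head",(122,472),.2)): print(q,back(im,rc,z).round(3))
im=grab("scene"); print("sc base",back(im,(312,274),0).round(3))
E
```

```text
t 1.6 d mm [ 386.4 -623.2   -7.6] dyaw -80.5 F [-0.5 -0.1 -0.2] q [-1.34  0.33 -0.06  1.46  0.02  1.35 -0.09]
[-3.55, -3.36, 0.05, 0.0, 0.0, 5.36, 0.0]
[-3.85, -3.02, 0.05, 0.0, 0.0, 5.36, 0.0]
[-4.11, -2.64, 0.05, 0.0, 0.0, 5.36, 0.0]
[-4.34, -2.25, 0.05, 0.0, 0.0, 5.36, 0.0]
[-4.53, -1.83, 0.05, 0.0, 0.0, 5.36, 0.0]
[-4.68, -1.4, 0.05, 0.0, 0.0, 5.36, 0.0]
[-4.79, -0.96, 0.05, 0.0, 0.0, 5.36, 0.0]
[-4.86, -0.51, 0.05, 0.0, 0.0, 5.36, 0.0]
[-4.89, -0.05, 0.05, 0.0, 0.0, 5.36, 0.0]
[-4.87, 0.41, 0.05, 0.0, 0.0, 5.36, 0.0]
[-4.81, 0.86, 0.05, 0.0, 0.0, 5.36, 0.0]
[-4.71, 1.31, 0.05, 0.0, 0.0, 5.36, 0.0]
[-4.57, 1.74, 0.05, 0.0, 0.0, 5.36, 0.0]
[-4.38, 2.16, 0.05, 0.0, 0.0, 5.36, 0.0]
[-4.16, 2.56, 0.05, 0.0, 0.0, 5.36, 0.0]
spraybase top [ 0.694 -0.279  0.   ]
spray body [ 0.692 -0.273  0.1  ]
head [ 0.703 -0.301  0.2  ]
sc base [ 0.71  -0.294  0.   ]
```

{"name": "arm_command", "arguments": {
  "commands": [
    [-3.55,-3.36,0.05,0,0,5.36,0],
    [-3.85,-3.02,0.05,0,0,5.36,0],
    [-4.1,-2.65,0.05,0,0,5.36,0],
    [-4.35,-2.25,0.05,0,0,5.36,0],
    [-4.55,-1.85,0.05,0,0,5.36,0]
  ]
}}

```text
t: 2.2
position: [0.2884, 0.3948, 0.2202]
orientation: [[-0.746, 0.666, 0.0], [0.666, 0.746, 0.001], [0.0, 0.001, -1.0]]
contact_force: [0.7, 0.2, -0.2]
grip_width: 0.0548
gripper_force: 0.0
```

{"name": "arm_command", "arguments": {
  "commands": [
    [-4.7,-1.4,0.05,0,0,5.36,0],
    [-4.8,-0.95,0.05,0,0,5.36,0],
    [-4.85,-0.5,0.05,0,0,5.36,0],
    [-4.9,-0.05,0.05,0,0,5.36,0],
    [-4.85,0.4,0.05,0,0,5.36,0]
  ]
}}

```text
t: 2.7
position: [0.4174, 0.1871, 0.2179]
orientation: [[-0.366, 0.931, 0.001], [0.931, 0.366, 0.001], [0.001, 0.001, -1.0]]
contact_force: [1.1, -0.1, 0.1]
grip_width: 0.0151
gripper_force: 0.0
```

{"name": "arm_command", "arguments": {
  "commands": [
    [-4.8,0.85,0.05,0,0,5.36,0],
    [-4.7,1.3,0.05,0,0,5.36,0],
    [-4.55,1.75,0.05,0,0,5.36,0],
    [-4.4,2.15,0.05,0,0,5.36,0],
    [-4.15,2.55,0.05,0,0,5.36,0]
  ]
}}

```text
t: 3.2
position: [0.546, -0.0201, 0.2155]
orientation: [[0.093, 0.996, 0.001], [0.996, -0.093, 0.001], [0.001, 0.001, -1.0]]
contact_force: [1.5, 1.4, 0.4]
grip_width: 0.0005
gripper_force: 0.0
```

Run:
```python
from h import *
plan(org(.028),.098,YAW,0)
```

```text
t 3.2 d mm [  -0.9    1.5 -117.5] dyaw 0.1 F [1.5 1.4 0.4] q [-0.6   0.17  0.62  1.71 -0.1   1.29 -0.05]
[0.05, -0.04, 3.92, 0.0, 0.0, -0.05, 0.0]
[0.05, -0.04, 3.92, 0.0, 0.0, -0.05, 0.0]
[0.05, -0.04, 3.92, 0.0, 0.0, -0.05, 0.0]
```

{"name": "arm_command", "arguments": {
  "commands": [
    [0.1,0,4,0,0,0,0],
    [0,0,4,0,0,0,0],
    [0,0,2.5,0,0,0,0],
    [0,0,1.2,0,0,0,0],
    [0,0,0,0,0,0,0]
  ]
}}

```text
t: 3.7
position: [0.5446, -0.0174, 0.0971]
orientation: [[0.089, 0.996, -0.002], [0.996, -0.089, -0.0], [-0.001, -0.002, -1.0]]
contact_force: [0.3, 0.6, 0.8]
grip_width: 0.0004
gripper_force: 0.0
```

{"name": "arm_command", "arguments": {
  "commands": [
    [1,0,0,0,0,0,0],
    [2,0,0,0,0,0,0],
    [2,0,0,0,0,0,0],
    [2,0,0,0,0,0,0],
    [1.5,0,0,0,0,0,0]
  ]
}}

```text
t: 4.2
position: [0.5541, 0.0693, 0.0999]
orientation: [[0.088, 0.996, 0.003], [0.996, -0.088, 0.001], [0.001, 0.003, -1.0]]
contact_force: [1.1, -3.0, 0.6]
grip_width: 0.0005
gripper_force: 0.9
```

{"name": "arm_command", "arguments": {
  "commands": [
    [0.7,0,0,0,0,0,0],
    [0.4,0,0,0,0,0,0],
    [0,0,0,0,0,0,0]
  ]
}}

```text
t: 4.5
position: [0.5539, 0.0785, 0.0983]
orientation: [[0.089, 0.996, 0.0], [0.996, -0.089, 0.0], [0.0, 0.0, -1.0]]
contact_force: [-1.0, -0.7, 0.2]
grip_width: 0.0007
gripper_force: 0.0
```

{"name": "arm_command", "arguments": {
  "commands": [
    [0,0,-3,0,0,0,0],
    [2,0,-3,0,0,0,0],
    [2,0,0,0,0,0,0],
    [0,0,0,0,0,0,0]
  ]
}}

```text
t: 4.9
position: [0.5576, 0.1207, 0.1587]
orientation: [[0.086, 0.996, 0.001], [0.996, -0.086, 0.002], [0.002, 0.001, -1.0]]
contact_force: [-0.5, 0.2, -1.2]
grip_width: 0.0005
gripper_force: 0.0
```

Run:
```python
from h import *
im=grab("top"); save(im,"crop2.png",(165,240,235,385),5)
# predicted lines at z=.054
for x in(-.066,-.029,-.0,.03,.066): print(x,((proj(im,[np.r_[org(x),.054]])[0]-[165,235])*5).round())
```

```text
-0.066 [226. 678.]
-0.029 [217. 597.]
-0.0 [210. 534.]
0.03 [203. 468.]
0.066 [195. 389.]
```

View pics/crop2.png

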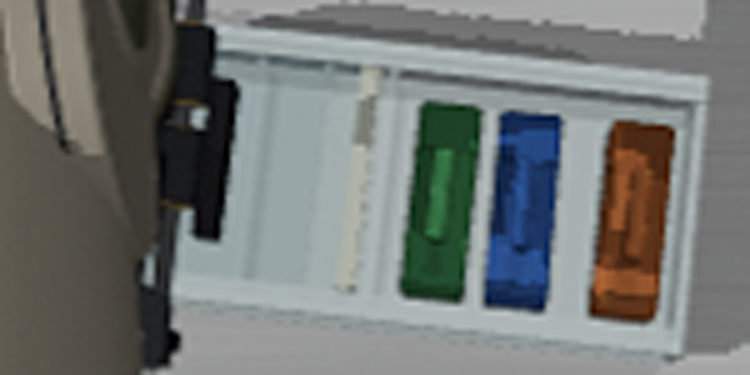

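Green, blue and orange stand at organiser x of about 42, 5 and -45 mm, and the lid is fully open. The pusher goes down at x = -20 mm.

Run:
```python
from h import *
plan(org(-.020),.159,YAW,0)
```

```text
t 4.95 d mm [ -16.4 -185.2    0.9] dyaw -0.1 F [-0.2 -0.9 -0.6] q [-0.75  0.27  0.55  1.72 -0.15  1.19 -0.25]
[-4.65, -0.0, -0.02, 0.0, 0.0, 0.03, 0.0]
[-4.65, -0.0, -0.02, 0.0, 0.0, 0.03, 0.0]
[-4.65, 0.0, -0.02, 0.0, 0.0, 0.03, 0.0]
[-4.65, 0.01, -0.02, 0.0, 0.0, 0.03, 0.0]
```

{"name": "arm_command", "arguments": {
  "commands": [
    [-4.6,0,0,0,0,0,0],
    [-4.7,0,0,0,0,0,0],
    [-4.6,0,0,0,0,0,0],
    [-4.7,0,0,0,0,0,0],
    [0,0,0,0,0,0,0]
  ]
}}

```text
t: 5.45
position: [0.5387, -0.0763, 0.1581]
orientation: [[0.101, 0.995, -0.001], [0.995, -0.101, -0.002], [-0.002, -0.0, -1.0]]
contact_force: [-0.4, 0.1, 0.1]
grip_width: 0.0006
gripper_force: 0.0
```

{"name": "arm_command", "arguments": {
  "commands": [
    [0,0,4,0,0,0,0],
    [0,0,3,0,0,0,0],
    [0,0,2,0,0,0,0],
    [0,0,0.9,0,0,0,0],
    [0,0,0,0,0,0,0]
  ]
}}

```text
t: 5.95
position: [0.5397, -0.068, 0.058]
orientation: [[0.09, 0.996, -0.002], [0.996, -0.09, -0.001], [-0.001, -0.002, -1.0]]
contact_force: [0.1, -0.3, 0.8]
grip_width: 0.0004
gripper_force: 0.0
```

Run:
```python
from h import *
plan(org(.007),.06,YAW,0,n=1)
plan(org(-.020),.06,YAW,0,n=1)
```

```text
t 5.95 d mm [ 3.5 28.5  2. ] dyaw 0.0 F [ 0.1 -0.3  0.8] q [-0.48  0.36  0.62  1.88 -0.24  0.98  0.15]
[2.87, 0.1, -0.2, 0.0, 0.0, -0.01, 0.0]
t 5.95 d mm [1.1 1.6 2. ] dyaw 0.0 F [ 0.1 -0.3  0.8] q [-0.48  0.36  0.62  1.88 -0.24  0.98  0.15]
[0.17, 0.1, -0.2, 0.0, 0.0, -0.01, 0.0]
```

{"name": "arm_command", "arguments": {
  "commands": [
    [0.7,0.1,-0.1,0,0,0,0],
    [0.6,0,0,0,0,0,0],
    [0.6,0,0,0,0,0,0],
    [0.5,0,0,0,0,0,0],
    [0.5,0,0,0,0,0,0]
  ]
}}

```text
t: 6.45
position: [0.5446, -0.0377, 0.0604]
orientation: [[0.089, 0.996, 0.001], [0.996, -0.089, 0.0], [0.0, 0.001, -1.0]]
contact_force: [0.4, -1.1, 0.5]
grip_width: 0.0008
gripper_force: 0.2
```

{"name": "arm_command", "arguments": {
  "commands": [
    [0,0,0,0,0,0,0]
  ]
}}

```text
t: 6.55
position: [0.5446, -0.0378, 0.0602]
orientation: [[0.088, 0.996, 0.0], [0.996, -0.088, 0.0], [0.0, 0.0, -1.0]]
contact_force: [0.5, -0.4, 0.9]
grip_width: 0.0007
gripper_force: 0.0
```

{"name": "arm_command", "arguments": {
  "commands": [
    [-1.2,0,0,0,0,0,0],
    [-1.2,0,0,0,0,0,0],
    [-0.8,0,0,0,0,0,0],
    [-0.7,0,0,0,0,0,0],
    [-0.7,0,0,0,0,0,0]
  ]
}}

```text
t: 7.05
position: [0.5413, -0.0803, 0.0607]
orientation: [[0.087, 0.996, 0.001], [0.996, -0.087, 0.007], [0.007, 0.001, -1.0]]
contact_force: [-0.8, 29.7, 16.8]
grip_width: 0.0004
gripper_force: 15.1
```

{"name": "arm_command", "arguments": {
  "commands": [
    [0,0,0,0,0,0,0],
    [0.4,0,0,0,0,0,0],
    [0.4,0,-4,0,0,0,0],
    [0,0,-5,0,0,0,2.5],
    [0,0,-5,0,0,0,5.5]
  ]
}}

```text
t: 7.55
position: [0.5403, -0.0769, 0.2014]
orientation: [[0.09, 0.996, -0.001], [0.996, -0.09, -0.001], [-0.001, -0.001, -1.0]]
contact_force: [1.3, 0.3, -0.2]
grip_width: 0.0098
gripper_force: 0.0
```

Run:
```python
from h import *
plan([.555,-.378],.20,1.92,5.5)
im=grab("scene");save(im,"s1.png",(120,320,180,480),2.6)
```

```text
t 7.55 d mm [  14.7 -301.1   -1.4] dyaw 25.2 F [ 1.3  0.3 -0.2] q [-0.54  0.19  0.67  1.73 -0.12  1.26  0.08]
[-4.27, 0.6, 0.02, 0.0, 0.0, -3.59, 5.5]
[-4.29, 0.33, 0.02, 0.0, 0.0, -3.59, 5.5]
[-4.31, 0.06, 0.02, 0.0, 0.0, -3.59, 5.5]
[-4.3, -0.21, 0.02, 0.0, 0.0, -3.59, 5.5]
[-4.28, -0.48, 0.02, 0.0, 0.0, -3.59, 5.5]
[-4.24, -0.75, 0.02, 0.0, 0.0, -3.59, 5.5]
[-4.19, -1.01, 0.02, 0.0, 0.0, -3.59, 5.5]
```

View pics/s1.png

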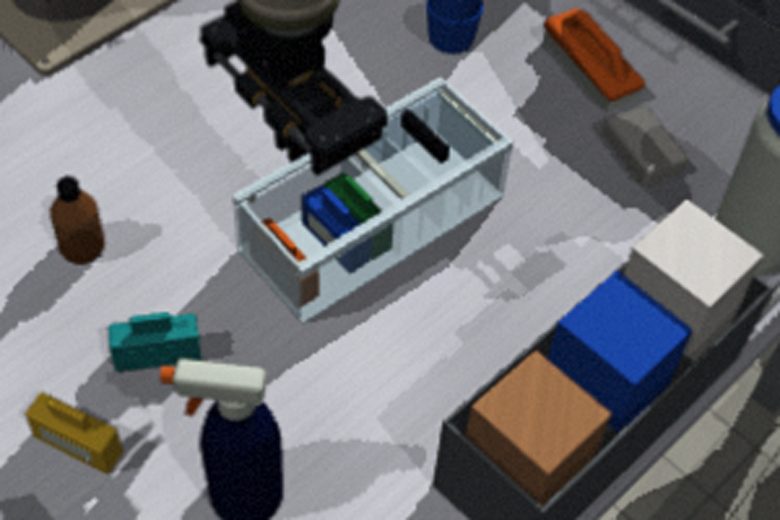

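Orange, blue and green stand upright and pushed apart, with the gap clear. Now the yellow cassette.

{"name": "arm_command", "arguments": {
  "commands": [
    [-4.3,0.6,0,0,0,-3.6,5.5],
    [-4.3,0.35,0,0,0,-3.6,5.5],
    [-4.3,0.05,0,0,0,-3.6,5.5],
    [-4.3,-0.2,0,0,0,-3.6,5.5],
    [-4.3,-0.5,0,0,0,-3.6,5.5]
  ]
}}

```text
t: 8.1
position: [0.5516, -0.2939, 0.1998]
orientation: [[-0.226, 0.974, 0.0], [0.974, 0.226, 0.0], [0.0, 0.0, -1.0]]
contact_force: [0.1, 0.9, 0.3]
grip_width: 0.0509
gripper_force: 0.0
```

{"name": "arm_command", "arguments": {
  "commands": [
    [-4.2,-0.75,0,0,0,-3.6,5.5],
    [-4.2,-1,0,0,0,-3.6,5.5],
    [0,0,0,0,0,0,5.5]
  ]
}}

```text
t: 8.4
position: [0.5526, -0.3852, 0.1993]
orientation: [[-0.337, 0.941, -0.003], [0.941, 0.337, -0.004], [-0.003, -0.004, -1.0]]
contact_force: [-1.5, -0.2, 0.6]
grip_width: 0.0545
gripper_force: 0.0
```

Run:
```python
from h import *
plan([.555,-.378],.053,1.92,5.5)
im=grab("scene");print("nozzle",back(im,(263.5,244),.2).round(3))
p=grab("top")
for c,i in(("top",p),("scene",im)):
    for d in manip.silhouettes("yellow_mid",c)[:1]:
        m=d["pixels"].astype(np.float32);print(c,d["score"],m.sum(),fitcass(i,m) if m.sum()>500 else "")
a=p["frame"][170:270,400:560,::-1].copy();a=cv2.resize(a,None,fx=5,fy=5)
cv2.imwrite("pics/y2.png",a)
```

```text
t 8.4 d mm [   2.4    7.2 -146.3] dyaw 0.3 F [-1.5 -0.2  0.6] q [ 0.06  0.52  0.7   1.38 -0.33  1.36  1.11]
[0.2, 0.16, 4.88, 0.0, 0.0, -0.1, 5.5]
[0.2, 0.16, 4.88, 0.0, 0.0, -0.1, 5.5]
[0.2, 0.16, 4.88, 0.0, 0.0, -0.1, 5.5]
nozzle [ 0.655 -0.321  0.2  ]
top 0.77 733.0 (array([ 0.55598599, -0.37750393,  1.94856614]), np.float64(0.0741814449429512))
scene 0.82 620.0 (array([ 0.55400113, -0.37758201,  1.87060484]), np.float64(0.12590725719928741))
```

View pics/y2.png

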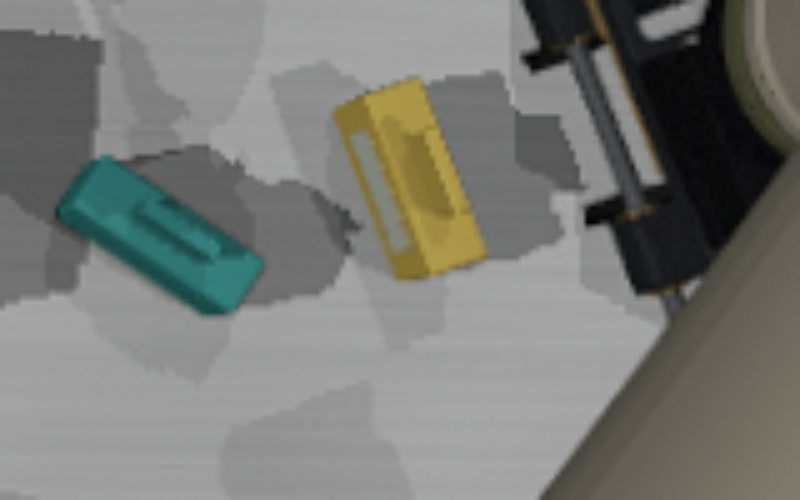

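{"name": "arm_command", "arguments": {
  "commands": [
    [0.6,0.4,4,0,0,0,5.5],
    [0,0,4,0,0,0,5.5],
    [0,0,2,0,0,0,5.5],
    [0,0,0,0,0,0,5.5]
  ]
}}

```text
t: 9.0
position: [0.5572, -0.3675, 0.097]
orientation: [[-0.346, 0.938, -0.004], [0.938, 0.346, 0.003], [0.005, -0.003, -1.0]]
contact_force: [0.1, 1.0, 0.0]
grip_width: 0.0549
gripper_force: 0.0
```

Run:
```python
from h import *
plan([.555,-.3775],.053,1.925,5.5,n=2)
```

```text
t 9.0 d mm [ -2.2 -10.  -44. ] dyaw 0.1 F [0.1 1.  0. ] q [ 0.06  0.59  0.65  1.51 -0.37  1.18  1.12]
[-0.43, -0.28, 2.2, 0.0, 0.0, -0.04, 5.5]
[-0.43, -0.28, 2.2, 0.0, 0.0, -0.04, 5.5]
```

{"name": "arm_command", "arguments": {
  "commands": [
    [0,0,0,0,0,0,5.5],
    [0,0,0,0,0,0,5.5],
    [0,0,0,0,0,0,5.5]
  ]
}}

```text
t: 9.3
position: [0.5588, -0.3709, 0.1018]
orientation: [[-0.344, 0.939, 0.002], [0.939, 0.344, -0.001], [-0.002, 0.002, -1.0]]
contact_force: [0.7, -1.1, -0.3]
grip_width: 0.055
gripper_force: 0.0
```

Run:
```python
from h import *
for i in range(3):
    plan([.555,-.3775],.053,1.925,5.5,n=1); manip.get_image("top")
```

```text
t 9.3 d mm [ -3.8  -6.6 -48.8] dyaw 0.2 F [ 0.7 -1.1 -0.3] q [ 0.06  0.59  0.65  1.5  -0.37  1.18  1.12]
[-0.49, -0.58, 4.88, 0.0, 0.0, -0.19, 5.5]
t 9.35 d mm [ -3.6  -6.7 -48.4] dyaw 0.2 F [-0.1 -0.9  0.1] q [ 0.06  0.59  0.65  1.5  -0.37  1.18  1.12]
[-0.5, -0.57, 4.84, 0.0, 0.0, -0.2, 5.5]
t 9.4 d mm [ -3.4  -6.7 -48.1] dyaw 0.2 F [-0.3 -0.1  0.1] q [ 0.06  0.59  0.65  1.5  -0.37  1.18  1.12]
[-0.51, -0.55, 4.81, 0.0, 0.0, -0.2, 5.5]
```

{"name": "arm_command", "arguments": {
  "commands": [
    [-0.5,-0.55,1.5,0,0,0,5.5],
    [0,0,1.6,0,0,0,5.5],
    [0,0,1.0,0,0,0,5.5],
    [0,0,0.6,0,0,0,5.5],
    [0,0,0,0,0,0,5.5]
  ]
}}

```text
t: 9.95
position: [0.5542, -0.377, 0.0519]
orientation: [[-0.343, 0.939, -0.001], [0.939, 0.343, 0.001], [0.001, -0.001, -1.0]]
contact_force: [-0.4, -0.4, 1.2]
grip_width: 0.0551
gripper_force: 0.0
```

{"name": "arm_command", "arguments": {
  "commands": [
    [0,0,0,0,0,0,5.5],
    [0,0,0,0,0,0,5.5]
  ]
}}

```text
t: 10.15
position: [0.5547, -0.3772, 0.0532]
orientation: [[-0.343, 0.939, 0.0], [0.939, 0.343, -0.0], [-0.0, 0.0, -1.0]]
contact_force: [0.5, -0.7, 0.3]
grip_width: 0.055
gripper_force: 0.0
```

Run:
```python
from h import *
plan([.555,-.3775],.054,1.925,5.5,n=1)
```

```text
t 10.15 d mm [ 0.3 -0.3  0.8] dyaw 0.2 F [ 0.5 -0.7  0.3] q [ 0.08  0.64  0.63  1.54 -0.4   1.1   1.16]
[-0.04, 0.02, -0.08, 0.0, 0.0, -0.2, 5.5]
```

Spot on. Now I'll close and lift.

{"name": "arm_command", "arguments": {
  "commands": [
    [0,0,0,0,0,0,3.5],
    [0,0,0,0,0,0,3.5],
    [0,0,0,0,0,0,3.5],
    [0,0,0,0,0,0,3.5],
    [0,0,0,0,0,0,3.5]
  ],
  "grip_force": 25
}}

```text
t: 10.65
position: [0.5546, -0.3771, 0.0531]
orientation: [[-0.344, 0.939, 0.0], [0.939, 0.344, 0.0], [0.0, 0.0, -1.0]]
contact_force: [-0.3, 0.6, 1.5]
grip_width: 0.0399
gripper_force: 25.0
```

{"name": "arm_command", "arguments": {
  "commands": [
    [0,0,-2,0,0,0,3.5],
    [0,0,-3,0,0,0,3.5],
    [0,0,-4,0,0,0,3.5],
    [0,0,-4,0,0,0,3.5],
    [0,0,-2,0,0,0,3.5]
  ]
}}

```text
t: 11.15
position: [0.555, -0.378, 0.2067]
orientation: [[-0.343, 0.939, 0.003], [0.939, 0.343, -0.002], [-0.003, 0.002, -1.0]]
contact_force: [0.9, -0.7, -1.6]
grip_width: 0.0397
gripper_force: 25.0
```

Run:
```python
from h import *
s=manip.get_state();print(s["grip_width"],s["gripper_force"],s["contact_force"])
plan(org(-.0126),.205,YAW,3.5,n=8)
```

```text
0.0396886546391063 24.999600648880005 [ 0.893237   -0.7444138  -1.63394199]
t 11.15 d mm [-13.6 319.   -1.7] dyaw -25.2 F [ 0.9 -0.7 -1.6] q [ 0.05  0.51  0.7   1.38 -0.33  1.36  1.1 ]
[3.8, 1.21, 0.02, 0.0, 0.0, 3.16, 3.5]
[3.86, 1.0, 0.02, 0.0, 0.0, 3.16, 3.5]
[3.91, 0.78, 0.02, 0.0, 0.0, 3.16, 3.5]
[3.95, 0.57, 0.02, 0.0, 0.0, 3.16, 3.5]
[3.98, 0.35, 0.02, 0.0, 0.0, 3.16, 3.5]
[3.99, 0.13, 0.02, 0.0, 0.0, 3.16, 3.5]
[3.99, -0.09, 0.02, 0.0, 0.0, 3.16, 3.5]
[3.98, -0.31, 0.02, 0.0, 0.0, 3.16, 3.5]
```

{"name": "arm_command", "arguments": {
  "commands": [
    [3.8,1.2,0,0,0,3.16,3.5],
    [3.85,1.0,0,0,0,3.16,3.5],
    [3.9,0.8,0,0,0,3.16,3.5],
    [3.95,0.55,0,0,0,3.16,3.5],
    [4.0,0.35,0,0,0,3.16,3.5]
  ]
}}

```text
t: 11.65
position: [0.5455, -0.1763, 0.2027]
orientation: [[-0.072, 0.997, -0.0], [0.997, 0.072, 0.0], [0.0, -0.0, -1.0]]
contact_force: [-0.2, 0.7, -0.7]
grip_width: 0.0398
gripper_force: 25.0
```

{"name": "arm_command", "arguments": {
  "commands": [
    [4.0,0.15,0,0,0,3.16,3.5],
    [4.0,-0.1,0,0,0,3.16,3.5],
    [4.0,-0.3,0,0,0,3.16,3.5],
    [0,0,0,0,0,0,3.5],
    [0,0,0,0,0,0,3.5]
  ]
}}

```text
t: 12.15
position: [0.541, -0.057, 0.2029]
orientation: [[0.088, 0.996, -0.0], [0.996, -0.088, 0.0], [0.0, -0.0, -1.0]]
contact_force: [-0.1, -1.5, -1.9]
grip_width: 0.0396
gripper_force: 25.0
```

{"name": "arm_command", "arguments": {
  "commands": [
    [0,0,0,0,0,0,3.5],
    [0,0,0,0,0,0,3.5]
  ]
}}

```text
t: 12.35
position: [0.5409, -0.0594, 0.203]
orientation: [[0.093, 0.996, -0.0], [0.996, -0.093, -0.0], [-0.0, -0.0, -1.0]]
contact_force: [0.3, 0.1, -1.3]
grip_width: 0.0395
gripper_force: 25.0
```

Run:
```python
from h import *
plan(org(-.0126),.165,YAW,3.5,n=1)
```

```text
t 12.35 d mm [  0.5   0.4 -38. ] dyaw 0.1 F [ 0.3  0.1 -1.3] q [-0.59  0.18  0.7   1.74 -0.12  1.27  0.04]
[0.04, 0.05, 3.8, 0.0, 0.0, -0.14, 3.5]
```

{"name": "arm_command", "arguments": {
  "commands": [
    [0,0,2,0,0,0,3.5],
    [0,0,1.8,0,0,0,3.5],
    [0,0,0,0,0,0,3.5],
    [0,0,0,0,0,0,3.5]
  ]
}}

```text
t: 12.75
position: [0.5411, -0.0587, 0.1654]
orientation: [[0.092, 0.996, -0.0], [0.996, -0.092, -0.0], [-0.0, -0.0, -1.0]]
contact_force: [-0.1, 0.1, -1.2]
grip_width: 0.0396
gripper_force: 25.0
```

Run:
```python
from h import *
plan(org(-.0126),.058,YAW,3.5,n=1)
im=grab("scene");save(im,"s2.png",(150,260,250,400),5)
ms=manip.silhouettes("yellow_mid","scene")
s=manip.get_state();z=s["position"][2]-.0537
if ms:
    m=ms[0]["pixels"].astype(np.float32);print(ms[0]["score"],m.sum(),ms[0]["location"])
```

```text
t 12.75 d mm [   0.4   -0.3 -107.4] dyaw 0.1 F [-0.1  0.1 -1.2] q [-0.58  0.22  0.69  1.78 -0.15  1.19  0.06]
[-0.03, 0.04, 10.74, 0.0, 0.0, -0.1, 3.5]
0.61 468.0 [192.8, 297.4]
```

View pics/s2.png

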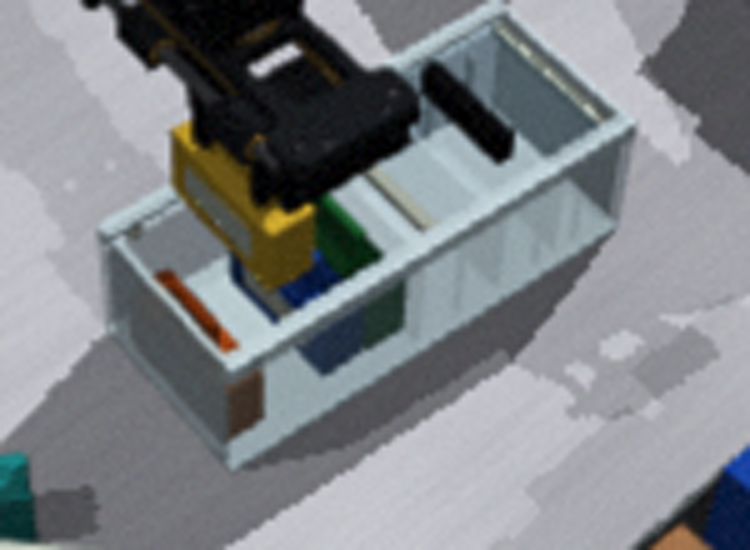

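Run:
```python
from h import *
im=grab("scene")
def c(x,y,z): return ((proj(im,[np.r_[org(x,y),z]])[0]-[150,250])*5).round()[::-1]
s=manip.get_state();zb=s["position"][2]-.0534
for n,a in dict(yel_botnear=(-.0276,-.045,zb),yel_botfar=(.0024,-.045,zb),yel_topnearback=(-.0276,.045,zb+.05),yel_topnear=(-.0276,-.045,zb+.05),yel_topfar=(.0024,-.045,zb+.05),
  blue_topnear=(.0072,-.045,.054),blue_topnearback=(.0072,.045,.054),bg=(.0372,-.045,.03),bluebot=(.0072,-.045,.004),green_far=(.0672,-.045,.03),orange_far=(-.0324,-.045,.03),or_finend=(-.0474,-.02,.078),or_finend2=(-.0474,.02,.078),orgTL=(-.07,.061,.097),orgcorner=(-.07,-.061,.097),orgfar=(.215,-.061,.097)).items(): print(n,c(*a))
```

```text
yel_botnear [270. 294.]
yel_botfar [316. 266.]
yel_topnearback [166. 127.]
yel_topnear [270. 234.]
yel_topfar [317. 207.]
blue_topnear [321. 328.]
blue_topnearback [223. 225.]
bg [362. 327.]
bluebot [319. 380.]
green_far [404. 301.]
orange_far [263. 389.]
or_finend [212. 321.]
or_finend2 [169. 274.]
orgTL [ 90. 224.]
orgcorner [224. 371.]
orgfar [630. 121.]
```

{"name": "arm_command", "arguments": {
  "commands": [
    [0,0.15,1,0,0,0,3.5],
    [0,0,1,0,0,0,3.5],
    [0,0,1,0,0,0,3.5],
    [0,0,1,0,0,0,3.5],
    [0,0,0.5,0,0,0,3.5]
  ]
}}

```text
t: 13.4
position: [0.542, -0.0579, 0.1185]
orientation: [[0.09, 0.996, -0.002], [0.996, -0.09, -0.0], [-0.0, -0.002, -1.0]]
contact_force: [-0.3, 0.3, -1.9]
grip_width: 0.0397
gripper_force: 25.0
```

{"name": "arm_command", "arguments": {
  "commands": [
    [0,0,0.8,0,0,0,3.5],
    [0,0,0.8,0,0,0,3.5],
    [0,0,0.3,0,0,0,3.5]
  ]
}}

```text
t: 13.7
position: [0.5422, -0.0579, 0.1001]
orientation: [[0.09, 0.996, -0.001], [0.996, -0.09, -0.0], [-0.0, -0.001, -1.0]]
contact_force: [-0.6, -0.3, -1.4]
grip_width: 0.0393
gripper_force: 25.0
```

{"name": "arm_command", "arguments": {
  "commands": [
    [-0.1,0,1,0,0,0,3.5],
    [0,0,1,0,0,0,3.5],
    [0,0,1,0,0,0,3.5],
    [0,0,0.7,0,0,0,3.5],
    [0,0,0.3,0,0,0,3.5]
  ]
}}

```text
t: 14.2
position: [0.5421, -0.0589, 0.06]
orientation: [[0.091, 0.996, -0.001], [0.996, -0.091, -0.0], [-0.0, -0.001, -1.0]]
contact_force: [0.1, -0.5, -1.2]
grip_width: 0.0394
gripper_force: 25.0
```

{"name": "arm_command", "arguments": {
  "commands": [
    [0,0,0.2,0,0,0,3.5],
    [0,0,0.2,0,0,0,3.5]
  ]
}}

```text
t: 14.4
position: [0.5427, -0.059, 0.0571]
orientation: [[0.091, 0.996, 0.0], [0.996, -0.091, 0.0], [0.0, 0.0, -1.0]]
contact_force: [-0.3, -0.6, 0.5]
grip_width: 0.0394
gripper_force: 25.0
```

{"name": "arm_command", "arguments": {
  "commands": [
    [0,0,0,0,0,0,4.8],
    [0,0,0,0,0,0,4.8],
    [0,0,0,0,0,0,4.8],
    [0,0,-1,0,0,0,4.8],
    [0,0,-3,0,0,0,4.8]
  ]
}}

```text
t: 14.9
position: [0.5409, -0.0589, 0.0961]
orientation: [[0.09, 0.996, -0.004], [0.996, -0.09, -0.001], [-0.001, -0.004, -1.0]]
contact_force: [-0.1, 0.9, 0.4]
grip_width: 0.048
gripper_force: 0.0
```

{"name": "arm_command", "arguments": {
  "commands": [
    [0,0,-3,0,0,0,4],
    [0,0,-4,0,0,0,2],
    [0,0,0,0,0,0,0],
    [0,0,0,0,0,0,0]
  ]
}}

```text
t: 15.3
position: [0.5431, -0.0589, 0.1683]
orientation: [[0.09, 0.996, 0.002], [0.996, -0.09, 0.001], [0.001, 0.002, -1.0]]
contact_force: [-0.7, -0.1, -0.2]
grip_width: 0.0236
gripper_force: 0.0
```

Run:
```python
from h import *
print(manip.get_state()["grip_width"])
plan(org(.18),.165,YAW,0)
```

```text
0.023566857430831503
t 15.3 d mm [ 15.7 191.7  -3.3] dyaw 0.0 F [-0.7 -0.1 -0.2] q [-0.58  0.22  0.7   1.78 -0.15  1.19  0.07]
[4.81, -0.04, 0.08, 0.0, 0.0, -0.0, 0.0]
[4.81, -0.04, 0.08, 0.0, 0.0, -0.0, 0.0]
[4.81, -0.04, 0.08, 0.0, 0.0, -0.0, 0.0]
[4.81, -0.04, 0.08, 0.0, 0.0, -0.0, 0.0]
```

{"name": "arm_command", "arguments": {
  "commands": [
    [4.8,0,0,0,0,0,0],
    [4.8,0,0,0,0,0,0],
    [4.8,0,0,0,0,0,0],
    [4.8,-0.1,0,0,0,0,0],
    [0,0,0,0,0,0,0]
  ]
}}

```text
t: 15.8
position: [0.5574, 0.1406, 0.1653]
orientation: [[0.08, 0.997, -0.003], [0.997, -0.08, 0.001], [0.001, -0.003, -1.0]]
contact_force: [-1.0, -0.6, -0.5]
grip_width: 0.0004
gripper_force: 0.0
```

Run:
```python
from h import *
im=grab("top"); save(im,"crop3.png",(165,240,235,385),5)
plan(org(.178),.099,YAW,0,n=3)
```

```text
t 15.85 d mm [  0.9  -5.4 -66.5] dyaw -0.3 F [ 0.4 -0.9 -1. ] q [-0.81  0.28  0.58  1.7  -0.17  1.21 -0.27]
[-0.18, 0.05, 2.22, 0.0, 0.0, 0.12, 0.0]
[-0.18, 0.05, 2.22, 0.0, 0.0, 0.12, 0.0]
[-0.18, 0.05, 2.22, 0.0, 0.0, 0.12, 0.0]
```

View pics/crop3.png

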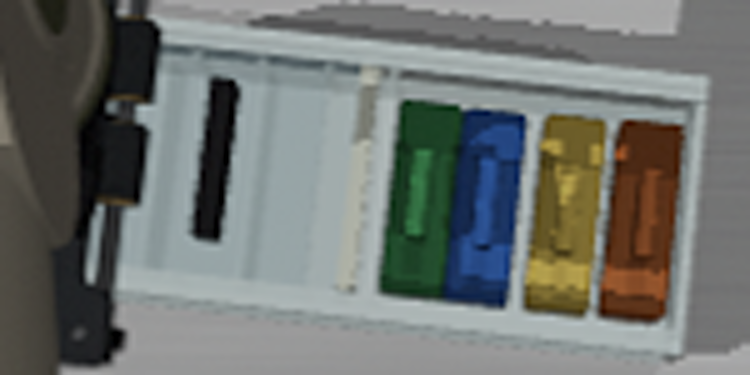

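All four stand in the right order (green, blue, yellow, orange at cols 425, 485, 565, 645). Next I'll close the lid.

{"name": "arm_command", "arguments": {
  "commands": [
    [0,0.1,2.5,0,0,0,0],
    [0,0,2.5,0,0,0,0],
    [0,0,1.5,0,0,0,0],
    [0,0,0,0,0,0,0],
    [0,0,0,0,0,0,0]
  ]
}}

```text
t: 16.35
position: [0.5601, 0.1316, 0.1024]
orientation: [[0.091, 0.996, -0.0], [0.996, -0.091, -0.0], [-0.0, -0.0, -1.0]]
contact_force: [0.2, 0.3, -0.0]
grip_width: 0.0006
gripper_force: 0.0
```

{"name": "arm_command", "arguments": {
  "commands": [
    [-1.5,0,0,0,0,0,0],
    [-2,0,0,0,0,0,0],
    [-2.5,0,0,0,0,0,0],
    [-2.5,0,0,0,0,0,0],
    [-2,0,0,0,0,0,0]
  ]
}}

```text
t: 16.85
position: [0.5505, 0.0255, 0.1031]
orientation: [[0.092, 0.996, 0.001], [0.996, -0.092, 0.001], [0.001, 0.001, -1.0]]
contact_force: [1.9, 1.5, -1.3]
grip_width: 0.0001
gripper_force: 1.0
```

Run:
```python
from h import *
plan(org(.019),.099,YAW,0,n=1)
```

```text
t 16.85 d mm [ -6.1 -53.1  -4.1] dyaw 0.1 F [ 1.9  1.5 -1.3] q [-0.66  0.3   0.62  1.83 -0.2   1.07 -0.05]
[-5.34, -0.12, 0.41, 0.0, 0.0, -0.09, 0.0]
```

{"name": "arm_command", "arguments": {
  "commands": [
    [-1.5,-0.1,0.3,0,0,0,0],
    [-1.2,0,0,0,0,0,0],
    [-1,0,0,0,0,0,0],
    [-0.8,0,0,0,0,0,0],
    [-0.8,0,0,0,0,0,0]
  ]
}}

```text
t: 17.35
position: [0.5449, -0.0239, 0.0993]
orientation: [[0.088, 0.996, 0.0], [0.996, -0.088, 0.001], [0.001, 0.0, -1.0]]
contact_force: [-0.4, 1.2, 0.6]
grip_width: 0.0007
gripper_force: 0.8
```

{"name": "arm_command", "arguments": {
  "commands": [
    [-0.3,0,0,0,0,0,0],
    [-0.2,0,0,0,0,0,0],
    [0,0,0,0,0,0,0]
  ]
}}

```text
t: 17.65
position: [0.5446, -0.0264, 0.0993]
orientation: [[0.088, 0.996, 0.0], [0.996, -0.088, 0.004], [0.004, 0.0, -1.0]]
contact_force: [-0.2, 12.6, 2.3]
grip_width: 0.0006
gripper_force: 6.4
```

{"name": "arm_command", "arguments": {
  "commands": [
    [-0.3,0,0,0,0,0,0],
    [-0.3,0,0,0,0,0,0],
    [0,0,0,0,0,0,0],
    [0,0,0,0,0,0,0]
  ]
}}

```text
t: 18.05
position: [0.5446, -0.0268, 0.0994]
orientation: [[0.083, 0.997, 0.001], [0.996, -0.083, 0.01], [0.01, -0.0, -1.0]]
contact_force: [0.7, 29.3, 4.0]
grip_width: 0.0004
gripper_force: 14.6
```

{"name": "arm_command", "arguments": {
  "commands": [
    [0.8,0,0,0,0,0,0],
    [1.5,0,-1,0,0,0,0],
    [2,0,-4,0,0,0,0],
    [5,0,-4,0,0,0,0],
    [5,0,0,0,0,0,0]
  ]
}}

```text
t: 18.55
position: [0.5581, 0.0943, 0.185]
orientation: [[0.095, 0.995, 0.007], [0.995, -0.095, 0.001], [0.002, 0.007, -1.0]]
contact_force: [0.9, 1.0, 0.2]
grip_width: 0.0007
gripper_force: 0.0
```

{"name": "arm_command", "arguments": {
  "commands": [
    [3,0,0,0,0,0,0],
    [0,0,0,0,0,0,0],
    [0,0,0,0,0,0,0]
  ]
}}

```text
t: 18.85
position: [0.5582, 0.1252, 0.1799]
orientation: [[0.09, 0.996, -0.0], [0.996, -0.09, -0.001], [-0.001, -0.0, -1.0]]
contact_force: [0.3, -0.3, 0.0]
grip_width: 0.0
gripper_force: 0.0
```

Run:
```python
from h import *
im=grab("top"); save(im,"crop4.png",(165,240,235,385),5)
for x in(-.0025,.0035,.0095): print(((proj(im,[np.r_[org(x),.113]])[0]-[165,235])*5).round())
```

```text
[196. 544.]
[194. 530.]
[193. 516.]
```

View pics/crop4.png

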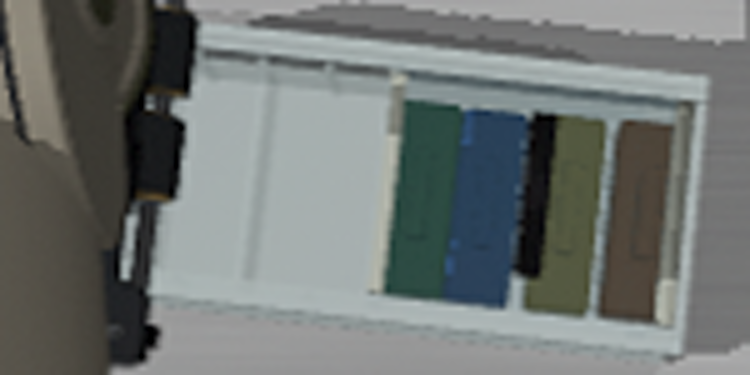

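The lid covers all four cassettes. Its front bar (col 680) is against the end wall and the pull bar (col 537) is at x ≈ 0. The hard stop was felt at 29 N and the arm is clear, so I'm handing in.

```bash
python3 -c "
from workcell import manip
print(manip.finish_job())"
```

```text
the job is handed in; nothing more can be done
None
```

The job is handed in, though no verdict came back: the yellow cassette stands between orange and blue, and the lid is pushed home to its end stop. I saw no bystander touched.

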